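# Refit the retaining ring on a mixer base's drive spindle

## Task

The spring-loaded disc on the mixer base's spindle needs its retaining ring back. Take the pliers out of their stand with the ring spread on their pins, press the ring gently down over the spindle (disc and all) until it can snap closed in the groove there, then hang the empty pliers back in their stand. Leave the salt shaker, the jam jar and the spoon where they are.

Things in the scene. Friction and masses are not known exactly. Their poses are not given: they have to be found in the camera images.
- stand: Fixed wooden pliers stand. Origin on the counter, below the pivot of the hanging pliers. Base plate 12 mm high (x -62 to 38, y -48 to 64 mm); a post at y = 44 to 56 mm, 79 mm high; two rails along y from the post to y = -34 mm, tops 79 mm high, 22 mm gap between them (x -11 to 11 mm), open at the -y end.
- stand_seat (a point): Where the pivot (origin) of the seated pliers is: 85.8 mm above the counter. The pivot block rests on both rails, inside 5 mm high lips on all four sides, with about 2.5 mm play in x and y. The pliers hang at the stand's yaw (about half a turn: the stand's x points to the robot). Empty pliers can go back straight down from above, jaws between the rails, or in from the -y end.
- stand_out (a point): A point 85 mm from stand_seat towards the stand's -y and 16 mm higher. A ring on the pins cannot come up between the rails: lift the pliers 10 to 20 mm, over the lips, then draw them level along -y until their origin is here; then they are clear. (Mind the arm: the cabinet overhead begins at x = 0.57 m, 0.45 m above the counter.)
- pliers: Hinged ring pliers, 0.17 kg, upright in the stand, handles up, pins down. Origin ("pivot") in the middle of the dark pivot block (x 38, y 50, z 14 mm; two bolts); z up, levers at +y and -y. Squeezing the handles SPREADS the pins, to a built-in stop, which is the right spread for the ring. The ring itself lies on the stand's base plate and is held by the pins only while spread.
- pliers_grip (a point): Grip here: midway between the rubber handles, 48 mm above the pivot, closing across y, tool down. Handles: 18 mm wide, 22 to 64 mm above the pivot, 61 mm outside width here when relaxed (68 at the top), 38 mm at the stop. Grip with 25 to 35 N (spring and ring push back with 17 N). Opened to 58 mm, the ring is let go while the spring (3.5 N) still holds the pliers.
- pliers_tip (a point): Midway between the jaws' flat shoulders, 68 mm below the pivot. The shoulders bear on top of the ring's ears; below each is a pin 4 x 4 mm, 4.2 mm long, at y = -8 and 8 mm relaxed, -25 and 25 mm squeezed.
- pliers_left (a joint): Angle of the pliers' left lever: 0 relaxed, 0.241 rad squeezed to the stop. The right lever mirrors it.
- ring: Sprung steel retaining ring, two halves hinged at the back, 5 mm thick, 41 mm outside, 28 mm inside when closed; lies flat on the stand's base plate, pins of the pliers in its ears. Origin: centre of the closed ring, underside; x towards the ears, z up. Each ear is a hook round its pin, 8 mm wide inside, open towards the ring; the pins start 25.5 mm from the origin.
- ring_open (a point): Middle of the opening when the ring is spread to the pliers' stop: 2.2 mm from the ring's origin towards the ears, at the underside. Put this point over the spindle's axis: the ring then clears the spindle by about 1.5 to 2 mm all round. Let go at the groove, it closes and centres itself; the hooks give the pins room for this.
- ring_left (a joint): Angle of the ring's left half about the hinge: 0 closed (as at the start and when seated in the groove), 0.28 to 0.32 rad spread by the squeezed pliers; 0.15 or more when it is clamped on the thick part of the spindle, which is wrong.
- ring_right (a joint): The same for the right half; mirrors ring_left.
- unit: Fixed mixer base: round white housing, 106 mm across, 40 mm high, grey dial in front; origin at the centre of its underside, on the counter. On it an aluminium disc, 80 mm across, 8 mm thick, pushed up by a spring, round an upright steel spindle: 33 mm thick, top bevelled, with a groove 27 mm in diameter and 7 mm wide, hidden by the raised disc.
- unit_axis (a point): Point on the spindle's axis at the housing's top. The spindle's height varies by 8 mm up or down, unmeasured. Middle case, above the counter: spindle top 81.5 mm; groove 59 to 66 mm; disc top 69 mm when up, 59.5 mm pressed down. Press the disc down with the ring over its whole 9.5 mm (2 N rising to 5 N) to its hard stop; push to 12 to 15 N, let go there. Over 25 N does damage.
- salt_shaker: Salt shaker, 44 mm across, 90 mm high, standing; origin at the centre of its underside. Bystander.
- jam_jar: Jam jar, 70 mm across, 101 mm high, standing; origin at the centre of its underside. Bystander.
- spoon: Spoon, 192 mm long, lying on the counter; origin at its middle. Bystander.

How it is judged:
On the way, in this order (a step that is already met when the one before it is completed fails the run):
1. the ring, spread on the pliers, is lifted out of the stand (height (world z) of ring above 0.05 m and horizontal distance between ring and stand above 0.05 m and value of joint ring_left above 0.2 rad and contact force between ring and pliers above 0.5 N), for 0.1 s.
2. the ring has snapped closed in the groove of the spindle (horizontal distance between ring and unit_axis below 0.004 m and value of joint each of ring_left, ring_right below 0.07 rad and height (world z) of ring between 0.048 and 0.0715 m and angle between ring's own z axis and vertical below 0.12 rad), for 0.1 s.
At the end, for the whole second after the job is handed in: The ring sits closed (both halves within 0.07 rad) and level in the spindle's groove, its centre within 4 mm of the spindle's axis; the pliers stand upright and at rest in the seat of their stand (pivot within 8 mm sideways of its place and at its resting height within 4 mm); all let go (all of step 2 and linear speed of each of ring, pliers below 0.02 m/s and horizontal distance between pliers and stand below 0.008 m and height (world z) of pliers between 0.082 and 0.0895 m and angle between pliers's own z axis and vertical below 0.12 rad); the robot touches nothing.
It fails at once if the ring is pressed onto the disc with more than 25 N (contact force between ring and disc_c0 above 25 N).
It fails at once if a bystander (salt shaker, jam jar or spoon) is moved by more than 2 cm (distance of any of salt_shaker, jam_jar, spoon from where it was at the start of the episode above 0.02 m).
It also fails if it takes over 59 s, if anything falls off the work surface, if the arm or the gripper's body presses on something with over 40 N, if the wrist force passes 120 N, or if a joint passes its speed limit or range.

## Robot

A 6-joint arm with a two-finger parallel gripper is mounted at the origin on a cart in front of the work surface, level with it; the furniture and walls round the work are solid. World frame = base frame: x ahead of the robot, y to its left, z up, the work surface at z = 0. Lengths are in m, angles in rad, forces in N, time in s.
With the tool pointing down it reaches from about 0.325 to 1 m from the base axis. Payload 5.1 kg.
Tool frame: the origin (TCP) lies at the very end of the fingers, on their centre line; the grasp point (between the pads) lies arm.grasp_offset behind it (arm.grasp_offset is the distance from the TCP to the grasp point, in m); z points along the fingers, y is the line along which they close (so a half turn about z gives the same grasp; the last joint's range is limited). The gripper opens to 85 mm and grips with 20 to 120 N. Pads are 22 mm wide; open, the fingers measure 114 mm over their backs; the gripper's body (76 mm by 85 mm) begins 54 mm behind the grasp point. The pads swing forward as they close: fully open they stand 13 mm farther back than shut.
Start: joints at [-1.332, 0.124, 1.65, -0, 1.367, -0.083], TCP at [0.206, -0.617, 0.231] pointing down, gripper open.
Joint ranges: [-2.61, 2.61], [-1.02, 2.33], [0.03, 2.71], [-1.35, 4.49], [0.32, 2.68], [-2.91, 2.91]. Speed limits (rad/s): [2.57, 2.57, 3.14, 3.14, 3.14, 3.14].

## Interface

Orientations are given as a unit quaternion [x, y, z, w].
In Python, from station import read_state, viewer, arm gives the robot as it stands.
- The arm moves only by the tool arm_command, never from a script. Its arguments are lists of equal length, an entry for each row: "delta_pos": the shift along the tool's x, y, z in normalised numbers (1 is 0.6 m), a list of three; "yaw": the turn about the tool's z in a scale on which 1.0 is 4 rad; "claw": the opening, from 0 (shut) to 1 (fully open). A call has 1 to 5 rows; each row is the pose to reach, as a shift and turn from the pose commanded when the call began, along the tool's axes at that moment; what a row does not reach only later rows make up. A row lasts 1/10 s, in which the tool goes at most 50 mm and 8.59 degrees, less where a joint would pass 70% of its speed; a pose out of reach is approached as far as the arm can. A shift or turn number past 1, either way, is cut back to 1. A call with a gripper value outside its range is refused whole. The fingers move at their own pace and stop on an object; the grip force is fixed at half the most. Time passes only in rows, so rows that repeat a pose let the fingers close. It gives the time, the measured TCP pose, the force, the opening and the grip force at its end, in the units of the state.
- read_state(): the state, without advancing time (a new reading comes with each control period).
- viewer.snapshot(name): name is "scene" or "top" or "wrist"; returns a dict with "pixels" (480x640x3 uint8, blue, green, red), "mtx" (3x3 intrinsics, pixels), "R" (3x3) and "t" (3): a world point X has camera coordinates R X + t. Camera axes: x right, y down, z forward; pixel columns grow to the right and rows downward; lengths in m; the calibration is good to about 2 mm. A picture is of the moment at which its call begins. There is no depth.
- arm.close_job(): hands the job in; it is judged then, once.
The state is a dict: "clock": time; "joints": joint angles; "joint_velocities": joint speeds; "effort": joint torques, N m; "eef_pos": TCP position; "orientation": TCP orientation; "contact_force": force on the tool from outside, world axes, zero at the start; "wrist_torque": the same for the moment, N m; "finger_gap": opening from 0.0 (shut) to 1.0 (fully open); "gripper_force": force on a finger pad.
Only numpy, scipy, OpenCV 4.12 (cv2) and the standard library are available. Lean on these libraries where they do the work, as an engineer would, in place of code of your own. Each camera call takes 0.05 s, during which the arm holds its last target. There are 200 camera calls.

## Working session

There is one attempt and no reset: what is moved stays moved. The work goes in short steps, Python scripts to look and compute and a tool call to move; the robot and the scene stay as the last step left them, time stands still between calls to the robot, and variables do not carry over. Pictures are saved under pics/ and viewed, at most 10 in all, crops included, and the job is handed in when it is done.

Besides the shell and the picture viewer there is one more tool, called as a command line: name --pt "numbers of a row" for each row, then --argument value for the rest. arm_command: Moves the arm, as the interface text tells. Its arguments: {"type":"object","properties":{"delta_pos":{"type":"array","items":{"type":"array","items":{"type":"number"}}},"yaw":{"type":"array","items":{"type":"number"}},"claw":{"type":"array","items":{"type":"number"}}},"required":["delta_pos","yaw","claw"]}

```bash
ls; mkdir -p pics; python3 - <<'E'
from station import read_state, viewer, arm
import cv2, numpy as np, pickle
print(read_state(), arm.grasp_offset)
d={}
for n in("scene","top","wrist"):
    s=viewer.snapshot(n); d[n]=s; cv2.imwrite(f"pics/{n}0.png",s["pixels"]); print(n,s["mtx"].tolist(),s["R"].round(4).tolist(),s["t"].round(4).tolist())
pickle.dump(d,open("s0.pkl","wb"))
E
```

```text
pics
{'clock': 0.0, 'joints': array([-1.33155621e+00,  1.24496571e-01,  1.65169056e+00,  5.52234119e-06,
        1.36752521e+00, -8.25749380e-02]), 'joint_velocities': array([-0.00065425,  0.00223899,  0.00028272,  0.00079531,  0.00327486,
       -0.00096813]), 'effort': array([ 1.64979319e-03, -4.23609710e+01, -3.65455163e+01,  7.05906109e-05,
        6.90198562e-03, -3.38701739e-05]), 'eef_pos': array([ 0.20542848, -0.61602507,  0.23004877]), 'orientation': array([ 9.87081827e-01,  1.60213433e-01, -8.02399796e-05, -1.05680526e-03]), 'contact_force': array([-0.50355021,  0.01204901,  0.15295319]), 'wrist_torque': array([-0.03822972, -0.01464372,  0.0055947 ]), 'gripper_force': 0.0, 'finger_gap': 0.9994091479938272} 0.0187
scene [[559.5207623286444, 0.0, 318.13702164627887], [0.0, 559.5207623286444, 240.7386801137901], [0.0, 0.0, 1.0]] [[-0.8929, -0.4503, 0.0017], [-0.3472, 0.686, -0.6394], [0.2868, -0.5715, -0.7689]] [0.4574, 0.2454, 1.3076]
top [[522.1470148612259, 0.0, 323.44021437888375], [0.0, 522.1470148612259, 245.12454068325786], [0.0, 0.0, 1.0]] [[0.0157, -0.9997, 0.0208], [-0.9947, -0.0177, -0.1015], [0.1019, -0.0191, -0.9946]] [-0.0073, 0.4991, 1.4264]
wrist [[413.37401448477095, 0.0, 324.6158498315629], [0.0, 413.37401448477095, 237.71662187546852], [0.0, 0.0, 1.0]] [[0.3163, -0.9487, -0.0015], [-0.9097, -0.3037, 0.2833], [-0.2692, -0.0882, -0.959]] [-0.6488, -0.037, 0.3787]
```

View pics/scene0.png

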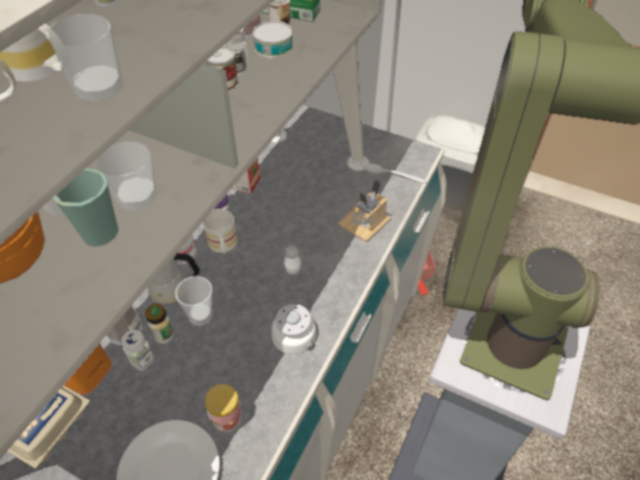

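View pics/top0.png

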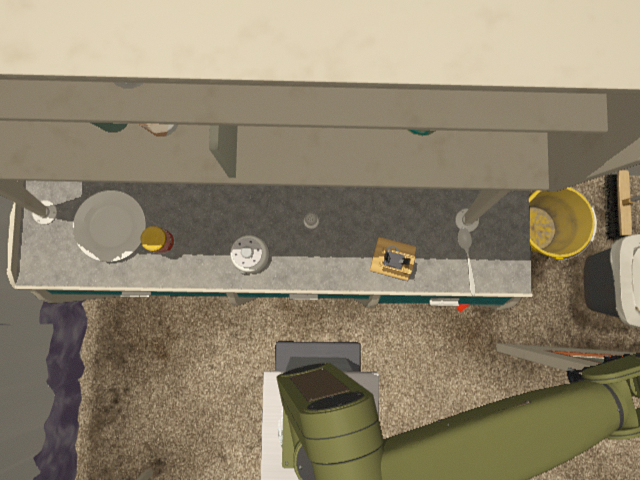

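The scene view shows the stand with pliers at about (368,205), the unit at (295,328), the shaker at (292,260) and the jar at (222,407). In the top view the stand is at (395,258), the unit at (250,253), the shaker at (311,221), the jar at (155,239) and the spoon at (467,255).

```bash
cat > h.py <<'E'
import numpy as np, cv2
from scipy.spatial.transform import Rotation as Ro
def ray(s,u,v):
    R=np.array(s["R"]);t=np.array(s["t"]).ravel()
    d=R.T@np.linalg.inv(s["mtx"])@np.array([u,v,1.]); return -R.T@t, d/np.linalg.norm(d)
def plane(s,u,v,z):
    c,d=ray(s,u,v); return c+d*(z-c[2])/d[2]
def tri(*obs):  # (s,u,v)...
    A=np.zeros((3,3));b=np.zeros(3);L=[ray(*o) for o in obs]
    for c,d in L:
        P=np.eye(3)-np.outer(d,d);A+=P;b+=P@c
    X=np.linalg.solve(A,b); return X,[float(np.linalg.norm((np.eye(3)-np.outer(d,d))@(X-c))) for c,d in L]
def proj(s,X):
    p=np.array(s["mtx"])@(np.array(s["R"])@np.asarray(X)+np.array(s["t"]).ravel()); return p[:2]/p[2]
E
python3 - <<'E'
from h import *; import pickle
d=pickle.load(open("s0.pkl","rb"));t=d["top"]
print("pliers",plane(t,396,260,.09),"unit",plane(t,248,252,.08),"shaker",plane(t,311,219,.09),"spoon",plane(t,467,255,0), "jar",plane(t,155,238,.1))
def crop(n,x,y,w=66,h=50): return cv2.resize(d[n]["pixels"][y:y+h,x:x+w],(400,300),interpolation=cv2.INTER_CUBIC)
im=np.vstack([np.hstack([crop("top",362,233),crop("top",217,228)]),np.hstack([crop("scene",333,172,80,60),crop("scene",260,295,80,60)])])
cv2.imwrite("pics/crops.png",im)
E
```

```text
pliers [ 0.45624227 -0.19105083  0.09      ] unit [0.47156372 0.20281971 0.08      ] shaker [0.56200345 0.03662053 0.09      ] spoon [ 0.48080691 -0.40764512  0.        ] jar [0.50241938 0.44465094 0.1       ]
```

View pics/crops.png

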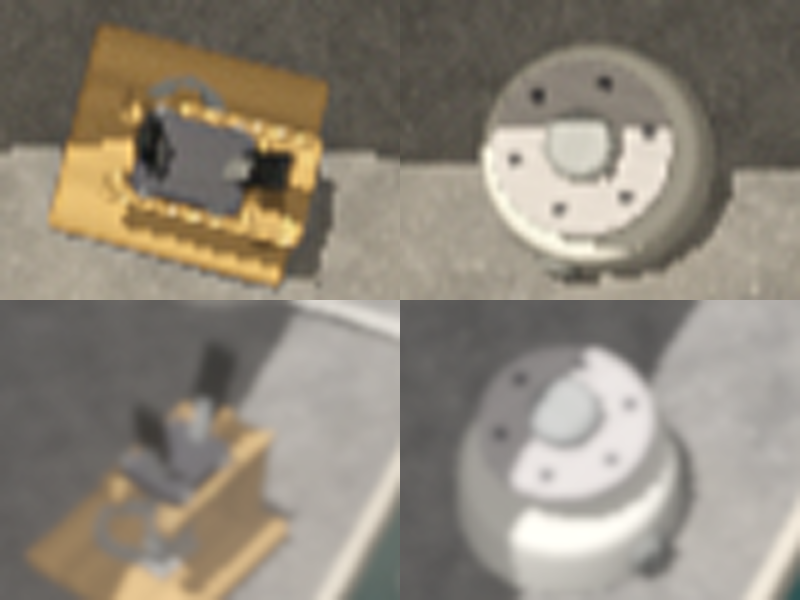

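The crops show the base plate's long edge running (100,25)→(328,80), which puts the stand's y about 13.5° off world −y. The ring is on the far side (+x) of the stand. The spindle top is visible at crop (580,150).

```bash
cat >> h.py <<'E'
def go(st,tgt,yaw_y=None):
    """delta in tool axes to world TCP target; yaw_y = world heading (deg) of tool y"""
    R=Ro.from_quat(st["orientation"]).as_matrix()
    dl=R.T@(np.asarray(tgt)-st["eef_pos"])
    h=np.degrees(np.arctan2(R[1,1],R[0,1])); y=None if yaw_y is None else (h-yaw_y+180)%360-180
    print("delta",dl.round(4),"heading",round(h,2),"yaw",y,"tilt",R[:,2].round(4))
E
python3 - <<'E'
from h import *; import pickle
from station import read_state
d=pickle.load(open("s0.pkl","rb"));w=d["wrist"];st=read_state()
R=Ro.from_quat(st["orientation"]).as_matrix()
C=-np.array(w["R"]).T@np.array(w["t"]).ravel()
print("cam in tool",R.T@(C-st["eef_pos"]), "cam axes in tool\n",(np.array(w["R"])@R).round(3))
go(st,[0.40,-0.19,0.28],-103.6)
E
```

```text
cam in tool [ 0.07176008 -0.00040133 -0.14227556] cam axes in tool
 [[-0.     1.    -0.   ]
 [-0.959 -0.    -0.283]
 [-0.283  0.     0.959]]
delta [ 0.3194 -0.3428 -0.0491] heading -71.56 yaw 32.0401969837215 tilt [-4.0e-04  1.6e-03 -1.0e+00]
```

The manual's scale: shifts go in shares of 0.6 m and turns go in shares of 4 rad. Converting my numbers, -0.175 m / 0.6 = -0.2917, -0.07 m / 0.6 = -0.1167, 16 degrees / 229.1831 = 0.0698.

arm_command --pt "0.0583 -0.0583 -0.0167" --pt "0.1167 -0.1167 -0.0333" --pt "0.175 -0.175 -0.05" --pt "0.2333 -0.2333 -0.0667" --pt "0.2917 -0.2917 -0.0667" --yaw '[0.0175,0.0349,0.0524,0.0698,0.0698]' --claw '[1,1,1,1,1]'

```text
clock: 0.65
eef_pos: [0.3163, -0.3953, 0.2728]
orientation: [1.0, 0.02, 0.001, 0.001]
contact_force: [1.0, -0.6, -0.5]
finger_gap: 1.004
gripper_force: 0.0
```

```bash
python3 - <<'E'
from h import *
from station import read_state
st=read_state();print(st["eef_pos"],st["joints"].round(3),st["contact_force"]); go(st,[0.45,-0.185,0.27],-103.6)
E
```

```text
[ 0.31632845 -0.39532737  0.27276031] [-1.002 -0.225  1.916  0.     1.447  0.528] [ 1.04514381 -0.58234761 -0.47689649]
delta [ 0.1421 -0.2047  0.0025] heading -87.67 yaw 15.932446387110588 tilt [ 0.0016 -0.0021 -1.    ]
```

Converted, -0.205 m / 0.6 = -0.3417, -0.17 m / 0.6 = -0.2833, 16 degrees / 229.1831 = 0.0698.

arm_command --pt "0.05 -0.07 0" --pt "0.1 -0.14 0" --pt "0.15 -0.21 0" --pt "0.2 -0.2833 0" --pt "0.2367 -0.3417 0" --yaw '[0.0175,0.0349,0.0524,0.0698,0.0698]' --claw '[1,1,1,1,1]'

```text
clock: 1.15
eef_pos: [0.4493, -0.1837, 0.2712]
orientation: [0.993, -0.119, 0.0, 0.0]
contact_force: [-0.1, -0.6, 0.4]
finger_gap: 0.997
gripper_force: 0.0
```

arm_command --pt "0 0 0" --pt "0 0 0" --yaw '[0,0]' --claw '[1,1]'

```text
clock: 1.35
eef_pos: [0.449, -0.1846, 0.271]
orientation: [0.993, -0.117, -0.0, 0.0]
contact_force: [-0.0, -0.3, -0.4]
finger_gap: 0.996
gripper_force: 0.0
```

```bash
python3 - <<'E'
from h import *; import pickle
from station import read_state,viewer
st=read_state();print(st["eef_pos"],st["joints"].round(3)); go(st,[0.45,-0.185,0.25],-103.6)
s=viewer.snapshot("wrist");cv2.imwrite("pics/w1.png",s["pixels"]);pickle.dump((s,st),open("w1.pkl","wb"))
E
```

```text
[ 0.44896272 -0.1846198   0.27100368] [-0.5   -0.272  1.958 -0.     1.456  1.304]
delta [0.0011 0.0001 0.021 ] heading -103.39 yaw 0.2120843350720918 tilt [-7.e-04 -2.e-04 -1.e+00]
```

View pics/w1.png

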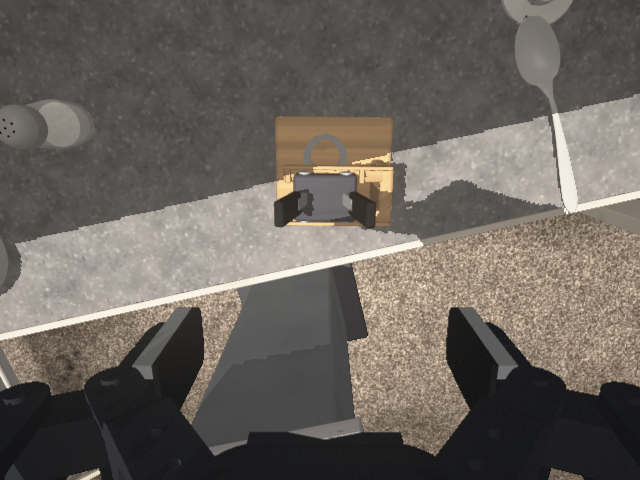

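The wrist view shows the stand's plate at x 276–392, y 117–226, the ring at about (326,152), the pivot block at about (326,197), and the handles at (287,208) and (363,208). The gripper is yaw-aligned with the stand. Next is a second view from lower down and to the side.

Converted, 0.05 m / 0.6 = 0.0833, 0.04 m / 0.6 = 0.0667.

arm_command --pt "-0.0333 0.0333 0.0333" --pt "-0.05 0.0667 0.0667" --pt "-0.05 0.0667 0.0833" --pt "-0.05 0.0667 0.0833" --pt "-0.05 0.0667 0.0833" --yaw '[0,0,0,0,0]' --claw '[1,1,1,1,1]'

```text
clock: 1.9
eef_pos: [0.4103, -0.2181, 0.2218]
orientation: [0.993, -0.119, 0.0, -0.0]
contact_force: [0.5, 0.6, 0.0]
finger_gap: 1.001
gripper_force: 0.0
```

```bash
python3 - <<'E'
from h import *; import pickle
from station import read_state,viewer
st=read_state();s=viewer.snapshot("wrist");cv2.imwrite("pics/w2.png",s["pixels"]);pickle.dump((s,st),open("w2.pkl","wb"))
def feats(p,st):
    im=s_["pixels"];g=cv2.cvtColor(im,cv2.COLOR_BGR2HSV)
    print(st["eef_pos"],"pred block",proj(s_,[.456,-.191,.093]).round(0))
    m=cv2.inRange(g,(8,70,60),(25,255,255)); m=cv2.morphologyEx(m,cv2.MORPH_OPEN,np.ones((3,3)))
    n,l,stt,c=cv2.connectedComponentsWithStats(m)
    for i in range(1,n):
        if stt[i,4]>300: print("wood",stt[i],c[i].round(1))
for f in("w1","w2"):
    s_,st_=pickle.load(open(f+".pkl","rb")); feats(s_,st_)
    y0=90 if f=="w1" else 60
a=pickle.load(open("w1.pkl","rb"))[0]["pixels"][100:250,240:420]; 
u,v=proj(s,[.456,-.191,.05]).astype(int); print(u,v)
b=s["pixels"][max(v-110,0):v+110,max(u-130,0):u+130]; print("b origin",max(u-130,0),max(v-110,0),b.shape)
o=np.zeros((460,800,3),np.uint8); A=cv2.resize(a,(396,330),interpolation=cv2.INTER_CUBIC);B=cv2.resize(b,None,fx=400/b.shape[1],fy=400/b.shape[1],interpolation=cv2.INTER_CUBIC)
o[:330,:396]=A;o[:B.shape[0],400:]=B;cv2.imwrite("pics/c2.png",o)
E
```

```text
[ 0.44896272 -0.1846198   0.27100368] pred block [330. 199.]
wood [ 275  116  119  110 7824] [338.8 154.8]
[ 0.41033733 -0.21808261  0.2217857 ] pred block [268. 169.]
wood [  211    79   142   124 10952] [293.1 128.4]
275 162
b origin 145 52 (220, 260, 3)
```

View pics/c2.png

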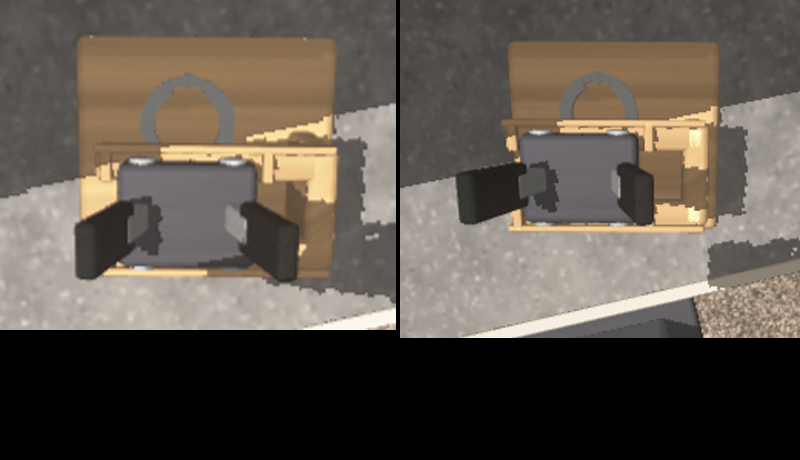

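The crop shows the block, handles, ring arc and rails clearly in both views, so I triangulate their corners.

```bash
python3 - <<'E'
from h import *; import pickle
s1,_=pickle.load(open("w1.pkl","rb"));s2,_=pickle.load(open("w2.pkl","rb"))
c1=lambda x,y:(240+x/2.2,100+y/2.2); c2=lambda x,y:(145+(x-400)/1.5385,52+y/1.5385)
F={"hL":((78,276),(460,223)),"hR":((296,278),(652,222)),"bTL":((121,166),(520,137)),"bTR":((254,166),(637,137)),"bBL":((121,266),(521,221)),"bBR":((254,266),(637,221)),"pTL":((80,39),(510,43)),"pTR":((335,39),(718,43)),"boltL":((141,160),(539,133)),"boltR":((234,160),(619,133))}
X={}
for k,(a,b) in F.items():
    X[k],e=tri((s1,*c1(*a)),(s2,*c2(*b)));print(k,X[k].round(4),np.round(e,4))
bl=np.mean([X[k] for k in X if k[0]=="b" and len(k)==3],0);print("block top",bl, "handles",(X["hL"]+X["hR"])/2)
hd=lambda a,b:np.degrees(np.arctan2(*(b-a)[1::-1]))
for p in(("hL","hR"),("bTL","bTR"),("bBL","bBR"),("pTL","pTR")):print(p,hd(X[p[0]],X[p[1]]).round(2),np.linalg.norm(X[p[1]]-X[p[0]]))
for s,c,pts in((s1,c1,((188,72),(140,120),(236,120))),(s2,c2,((598,70),(559,112),(638,112)))):
    print("ring",[plane(s,*c(*p),.017).round(4) for p in pts])
E
```

```text
hL [ 0.4578 -0.153   0.1481] [0.0004 0.0004]
hR [ 0.4421 -0.2171  0.1477] [0.0001 0.0001]
bTL [ 0.4805 -0.1685  0.0939] [0.0004 0.0004]
bTR [ 0.4683 -0.2146  0.0828] [0. 0.]
bBL [ 0.4477 -0.1607  0.1032] [0.0002 0.0002]
bBR [ 0.4346 -0.2065  0.094 ] [0. 0.]
pTL [ 0.5272 -0.1569  0.0097] [0.0001 0.0001]
pTR [ 0.5018 -0.2628  0.0078] [0.0001 0.0001]
boltL [ 0.4802 -0.1753  0.0879] [0.0004 0.0004]
boltR [ 0.472  -0.2078  0.0837] [0.0003 0.0003]
block top [ 0.45777199 -0.18755799  0.09346939] handles [ 0.44994671 -0.18505187  0.14790628]
('hL', 'hR') -103.72 0.06594888916015855
('bTL', 'bTR') -104.81 0.04894157503017517
('bBL', 'bBR') -105.94 0.048464121216778955
('pTL', 'pTR') -103.47 0.10893419793741621
ring [array([ 0.5034, -0.1985,  0.017 ]), array([ 0.4888, -0.1738,  0.017 ]), array([ 0.4792, -0.2139,  0.017 ])]
ring [array([ 0.5031, -0.1988,  0.017 ]), array([ 0.4877, -0.1732,  0.017 ]), array([ 0.4779, -0.2136,  0.017 ])]
```

```bash
python3 - <<'E'
from h import *
from station import read_state
go(read_state(),[0.4583,-0.1874,0.18],-103.6)
E
```

```text
delta [ 0.039  -0.0409  0.0424] heading -103.59 yaw 0.005541900220890739 tilt [ 1.3e-03 -6.0e-04 -1.0e+00]
```

Converted, 0.042 m / 0.6 = 0.07, 0.039 m / 0.6 = 0.065.

arm_command --pt "0.0333 -0.0333 0.0167" --pt "0.065 -0.0683 0.0417" --pt "0.065 -0.0683 0.07" --pt "0.065 -0.0683 0.07" --pt "0.065 -0.0683 0.07" --yaw '[0,0,0,0,0]' --claw '[1,1,1,1,1]'

```text
clock: 2.45
eef_pos: [0.4582, -0.1868, 0.1801]
orientation: [0.993, -0.118, 0.0, 0.0]
contact_force: [-0.7, 0.1, 0.4]
finger_gap: 1.004
gripper_force: 0.0
```

```bash
python3 - <<'E'
from h import *
from station import read_state
st=read_state();print(st["eef_pos"]);go(st,[0.4583,-0.1874,0.115],-103.6)
E
```

```text
[ 0.45818432 -0.18675216  0.1800831 ]
delta [0.0002 0.0006 0.0651] heading -103.53 yaw 0.07108606877409329 tilt [ 4.e-04 -3.e-04 -1.e+00]
```

Converted, 0.065 m / 0.6 = 0.1083, 0.055 m / 0.6 = 0.0917.

arm_command --pt "0 0 0.0333" --pt "0 0 0.0667" --pt "0 0 0.0917" --pt "0 0 0.1083" --pt "0 0 0.1083" --yaw '[0,0,0,0,0]' --claw '[1,1,1,1,1]'

```text
clock: 2.95
eef_pos: [0.457, -0.1867, 0.1133]
orientation: [0.993, -0.118, -0.001, -0.0]
contact_force: [0.2, 0.1, -0.0]
finger_gap: 1.005
gripper_force: 0.0
```

arm_command --pt "0 0 0" --pt "0 0 0" --pt "0 0 0" --pt "0 0 0" --pt "0 0 0" --yaw '[0,0,0,0,0]' --claw '[0.75,0.7,0.65,0.6,0.6]'

```text
clock: 3.45
eef_pos: [0.4606, -0.1877, 0.1199]
orientation: [0.993, -0.118, 0.003, 0.001]
contact_force: [-3.8, 4.9, 16.8]
finger_gap: 0.608
gripper_force: 11.6
```

Converted, -0.004 m / 0.6 = -0.0067, -0.003 m / 0.6 = -0.005.

arm_command --pt "0 0 -0.005" --pt "0 0 -0.0067" --pt "0 0 -0.0067" --yaw '[0,0,0]' --claw '[0.6,0.6,0.6]'

```text
clock: 3.75
eef_pos: [0.4586, -0.1874, 0.1199]
orientation: [0.993, -0.118, 0.001, 0.001]
contact_force: [-1.0, 1.3, 7.4]
finger_gap: 0.604
gripper_force: 10.7
```

```bash
python3 - <<'E'
from h import *; import pickle
from station import read_state,viewer
st=read_state();print(st["eef_pos"],st["contact_force"],st["wrist_torque"],st["finger_gap"],st["gripper_force"]);go(st,[0.4583,-0.1874,0.115],-103.6)
s=viewer.snapshot("wrist");pickle.dump((s,st),open("w3.pkl","wb"));cv2.imwrite("pics/w3.png",s["pixels"])
E
```

```text
[ 0.45861286 -0.18738575  0.11989043] [-0.99590263  1.29309949  7.42611152] [ 0.11139355  0.1552053  -0.00609926] 0.6039434125880041 10.655643199570477
delta [-0.0003  0.0001  0.0049] heading -103.56 yaw 0.036491345592310154 tilt [ 0.0023 -0.0013 -1.    ]
```

View pics/w3.png

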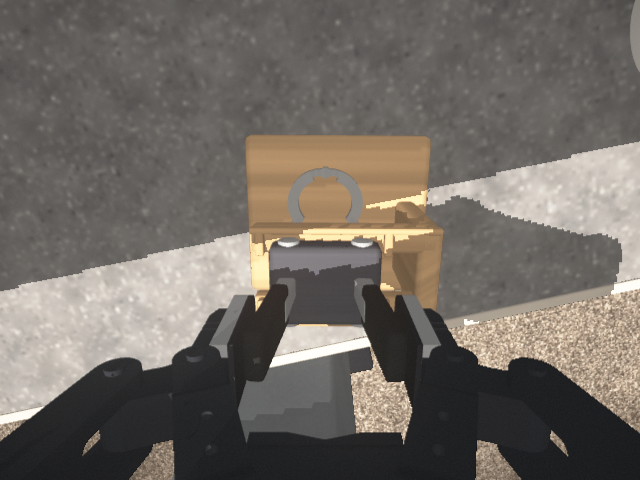

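The handles sit centred between the pads and the ring is still on the pins. The upward force eased as I raised the tool, so I'll close in steps and keep raising slightly.

Converted, -0.006 m / 0.6 = -0.01, -0.005 m / 0.6 = -0.0083.

arm_command --pt "0 0 -0.005" --pt "0 0 -0.0067" --pt "0 0 -0.0083" --pt "0 0 -0.01" --pt "0 0 -0.01" --yaw '[0,0,0,0,0]' --claw '[0.56,0.52,0.48,0.45,0.44]'

```text
clock: 4.3
eef_pos: [0.4574, -0.1867, 0.1238]
orientation: [0.993, -0.118, -0.0, -0.0]
contact_force: [0.9, 0.2, -2.2]
finger_gap: 0.446
gripper_force: 15.9
```

arm_command --pt "0 0 0" --pt "0 0 0" --pt "0 0 0" --yaw '[0,0,0]' --claw '[0.43,0.42,0.42]'

```text
clock: 4.6
eef_pos: [0.4576, -0.1868, 0.1241]
orientation: [0.993, -0.118, -0.0, -0.0]
contact_force: [-0.0, 0.0, -2.1]
finger_gap: 0.429
gripper_force: 32.9
```

```bash
python3 - <<'E'
from h import *; import pickle
from station import read_state,viewer
st=read_state();print(st["eef_pos"],st["contact_force"],st["wrist_torque"],st["finger_gap"],st["gripper_force"]);go(st,[0.4583,-0.1874,0.115],-103.6)
s=viewer.snapshot("wrist");pickle.dump((s,st),open("w4.pkl","wb"));cv2.imwrite("pics/w4.png",s["pixels"])
E
```

```text
[ 0.45760743 -0.18681233  0.12414014] [-0.03747875  0.0093175  -2.11977422] [-0.03635855  0.0014877  -0.02043029] 0.42850225883867976 32.92393505573273
delta [0.0008 0.0004 0.0091] heading -103.57 yaw 0.033496559321747554 tilt [-3.e-04  2.e-04 -1.e+00]
```

View pics/w4.png

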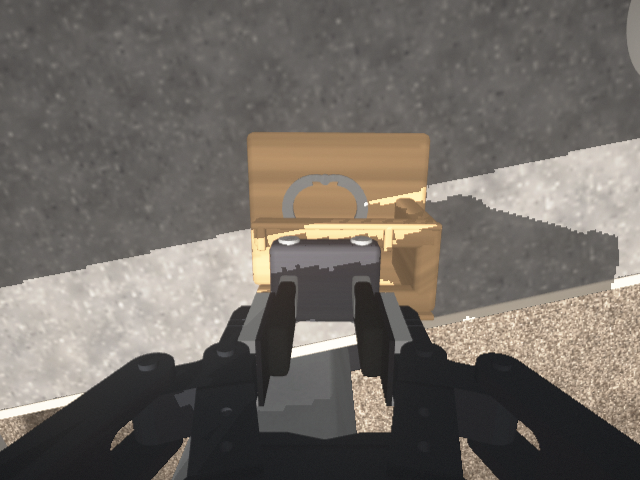

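The ring is spread on the pins and the grip force is 33 N, as wanted. I lift and draw out along −y.

Converted, -0.015 m / 0.6 = -0.025, -0.01 m / 0.6 = -0.0167.

arm_command --pt "0 0 -0.0083" --pt "0 0 -0.0167" --pt "0 0 -0.025" --pt "0 0 -0.025" --pt "0 0 -0.025" --yaw '[0,0,0,0,0]' --claw '[0.42,0.42,0.42,0.42,0.42]'

```text
clock: 5.15
eef_pos: [0.4579, -0.1869, 0.1397]
orientation: [0.993, -0.118, 0.0, 0.0]
contact_force: [-0.1, -0.7, -2.4]
finger_gap: 0.427
gripper_force: 32.9
```

Converted, -0.095 m / 0.6 = -0.1583, -0.075 m / 0.6 = -0.125.

arm_command --pt "0 -0.025 0" --pt "0 -0.0583 0" --pt "0 -0.0917 0" --pt "0 -0.125 0" --pt "0 -0.1583 0" --yaw '[0,0,0,0,0]' --claw '[0.42,0.42,0.42,0.42,0.42]'

```text
clock: 5.65
eef_pos: [0.4799, -0.0928, 0.1389]
orientation: [0.993, -0.118, -0.0, -0.0]
contact_force: [-0.4, -0.6, -1.8]
finger_gap: 0.426
gripper_force: 33.0
```

Converted, -0.06 m / 0.6 = -0.1, -0.055 m / 0.6 = -0.0917.

arm_command --pt "0 -0.0167 0" --pt "0 -0.0333 -0.025" --pt "0 -0.0667 -0.0583" --pt "0 -0.1 -0.0917" --pt "0 -0.1 -0.0917" --yaw '[0,0,0,0,0]' --claw '[0.42,0.42,0.42,0.42,0.42]'

```text
clock: 6.15
eef_pos: [0.4966, -0.0351, 0.1991]
orientation: [0.993, -0.117, 0.004, -0.0]
contact_force: [0.3, 0.1, -0.9]
finger_gap: 0.428
gripper_force: 33.0
```

Converted, -0.08 m / 0.6 = -0.1333, -0.078 m / 0.6 = -0.13.

arm_command --pt "-0.0333 -0.0167 -0.025" --pt "-0.0667 -0.0417 -0.05" --pt "-0.1 -0.075 -0.075" --pt "-0.13 -0.1083 -0.1" --pt "-0.13 -0.1333 -0.1" --yaw '[0,0,0,0,0]' --claw '[0.42,0.42,0.42,0.42,0.42]'

```text
clock: 6.65
eef_pos: [0.4367, 0.0604, 0.2568]
orientation: [0.993, -0.118, 0.002, -0.0]
contact_force: [0.1, 0.3, -1.6]
finger_gap: 0.426
gripper_force: 32.6
```

Converted, -0.09 m / 0.6 = -0.15, -0.085 m / 0.6 = -0.1417.

arm_command --pt "-0.005 -0.05 0" --pt "-0.01 -0.1 0" --pt "-0.0167 -0.1417 0" --pt "-0.0167 -0.15 0" --pt "-0.0167 -0.15 0" --yaw '[0,0,0,0,0]' --claw '[0.42,0.42,0.42,0.42,0.42]'

```text
clock: 7.15
eef_pos: [0.4482, 0.1496, 0.2539]
orientation: [0.993, -0.118, -0.0, 0.001]
contact_force: [-0.3, -0.5, -1.6]
finger_gap: 0.424
gripper_force: 32.7
```

```bash
python3 - <<'E'
from h import *; import pickle
from station import read_state,viewer
st=read_state();print(st["eef_pos"],st["joints"].round(3),st["contact_force"],st["gripper_force"])
d={n:viewer.snapshot(n) for n in("wrist","scene","top")};pickle.dump((d,st),open("w5.pkl","wb"));cv2.imwrite("pics/w5.png",d["wrist"]["pixels"])
for n in("scene","top"): print(n,proj(d[n],st["eef_pos"]-[0,0,.1]))
E
```

```text
[0.44824634 0.14958626 0.25390869] [ 2.090e-01 -2.950e-01  2.004e+00 -1.000e-03  1.433e+00  2.015e+00] [-0.28276567 -0.53903032 -1.62943379] 32.723581194877625
scene [313.61891108 283.41192631]
top [265.28641164 258.99006433]
```

View pics/w5.png

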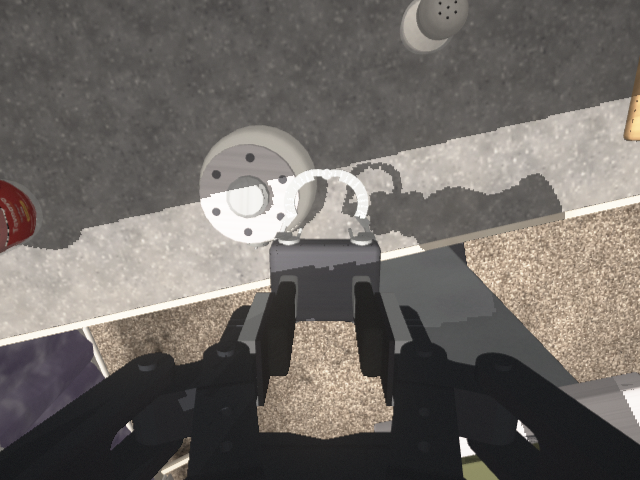

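The wrist view shows the ring open on the pins (outer back edge at about (327,168), sides at x 284–371). The unit's disc is at (250,195) with six dark dots, and the spindle top is at (247,196). I measure the axis, the height and the ring's offset from these.

```bash
python3 - <<'E'
from h import *; import pickle
d,st=pickle.load(open("w5.pkl","rb"));w=d["wrist"];d0=pickle.load(open("s0.pkl","rb"));t=d0["top"]
def dots(s,c,r,k,amax):
    g=cv2.cvtColor(s["pixels"],cv2.COLOR_BGR2GRAY);g=cv2.resize(g,None,fx=4,fy=4,interpolation=cv2.INTER_CUBIC)
    b=cv2.morphologyEx(g,cv2.MORPH_BLACKHAT,np.ones((k,k)));m=(b>35).astype(np.uint8)
    n,l,S,C=cv2.connectedComponentsWithStats(m);out=[]
    for i in range(1,n):
        p=(C[i]-1.5)/4
        if np.hypot(*(p-c))<r and 30<S[i,4]<amax*16 and max(S[i,2:4])<2.2*min(S[i,2:4]):out.append((p,S[i,4]))
    return out
A=dots(w,(250,195),52,61,120);B=dots(t,(247,252),20,25,30)
for n,L in(("w",A),("t",B)):
    for p,a in L:print(n,p.round(1),a,plane(w if n=="w" else t,*p,.069)[:2].round(4))
for p,_ in A:
    X=[(np.hypot(*(plane(w,*p,.069)-plane(t,*q,.069))[:2]),q) for q,_ in B]
    if X:
        e,q=min(X,key=lambda x:x[0])
        if e<.012:
            P,err=tri((w,*p),(t,*q));print("dot",P.round(4),np.round(err,4))
print("spindle",tri((w,247,196),(t,246.7,252.75),(d0["scene"],293.4,317)))
# ring profile
g=cv2.cvtColor(w["pixels"],cv2.COLOR_BGR2GRAY)
for u in(322,327,332):print(u,g[160:184,u])
for v in(196,200,204):print(v,g[v,352:376])
gr=cv2.GaussianBlur(g,(3,3),0)[160:235,205:295];big=cv2.resize(gr,None,fx=4,fy=4,interpolation=cv2.INTER_CUBIC)
C=cv2.HoughCircles(big,cv2.HOUGH_GRADIENT,1.5,8,param1=60,param2=22,minRadius=50,maxRadius=110)
print(None if C is None else [( (c[:2]/4+[205,160]).round(1).tolist(),float(c[2]/4)) for c in C[0][:6]])
E
```

```text
w [249.6 157.2] 1112 [0.5011 0.1969]
w [291.1 170.8] 625 [0.4834 0.1681]
w [215.9 174. ] 1048 [0.4948 0.2265]
w [282.1 179.2] 970 [0.4786 0.1767]
w [210.  195.7] 33 [0.4793 0.2364]
w [215.8 211.4] 955 [0.466  0.2358]
w [280.  215.9] 833 [0.4502 0.1862]
w [247.6 231.6] 945 [0.4436 0.2156]
w [248.2 244. ] 63 [0.4333 0.2182]
t [250.3 241.4] 81 [0.5012 0.1988]
t [239.3 243.5] 97 [0.495  0.2283]
t [257.6 249.7] 118 [0.4793 0.1787]
t [235.5 254.1] 92 [0.4663 0.2375]
t [253.8 260.4] 109 [0.4502 0.188 ]
t [242.8 262.4] 97 [0.4443 0.2172]
dot [0.5013 0.1985 0.0647] [0.0009 0.0009]
dot [0.4811 0.1756 0.0483] [0.0053 0.0053]
dot [0.495  0.2283 0.0647] [0.0008 0.0008]
dot [0.4789 0.1775 0.071 ] [0.001 0.001]
dot [0.466  0.2372 0.0668] [0.0008 0.0008]
dot [0.4501 0.1873 0.0678] [0.0009 0.0009]
dot [0.4439 0.2164 0.0691] [0.0009 0.0009]
dot [0.4417 0.2117 0.0997] [0.0015 0.0015]
spindle (array([0.47154981, 0.20578813, 0.07775981]), [0.0018399613873194315, 0.0019898054796146513, 0.0007081142135248094])
322 [103 104 104 104 101  99 102 105 105 139 235 250 251 247 250 247 241 199
 122 100  98 100  99 100]
327 [ 98 101 101 103 103 103 102 102 131 231 241 241 242 242 241 242 242 242
 242 225 188 175 167 114]
332 [ 99  98  99  99 101 104 105 105 105 174 236 243 245 245 244 242 225 191
 184 184 179 185 189 187]
196 [167 182 210 217 194 247 255 249 244 244 242 241 241 241 240 232 202 179
 112 101 102 107 110 111]
200 [185 184 186 188 188 222 249 249 250 254 254 254 255 247 250 249 214 187
 115  99  98  94  96 101]
204 [104 105 108 109 105 154 246 242 240 240 240 240 240 240 240 240 206 184
 183 112  98  99  99  99]
[([247.6, 199.2], 15.6875), ([245.3, 200.3], 18.012500762939453), ([248.7, 194.3], 23.9375), ([250.9, 196.2], 22.512500762939453), ([249.1, 197.3], 21.012500762939453), ([249.8, 199.6], 13.4375)]
```

```bash
python3 - <<'E'
from h import *; import pickle
d,st=pickle.load(open("w5.pkl","rb"));w=d["wrist"];g=cv2.cvtColor(w["pixels"],cv2.COLOR_BGR2GRAY)
R=Ro.from_quat(st["orientation"]).as_matrix();z=st["eef_pos"][2]-.1063
tool=lambda u,v,zz=z:(R.T@(plane(w,u,v,zz)-st["eef_pos"])*1000).round(1)
for v in(192,196,200,204):print(v,g[v,278:306])
for n,p in dict(back=(327,168.3),b2=(322,169.2),b3=(332,169),inb=(322,177.5),inb2=(332,176.5),outR=(369,200),inR=(356.8,200)).items():print(n,tool(*p))
c=np.mean([[249.6,157.2],[215.9,174],[282.1,179.2],[215.8,211.4],[280,215.9],[247.6,231.6]],0)
print("disc",c,tool(*c,.067), "block",tool(270,245,st["eef_pos"][2]-.031),tool(380,245,st["eef_pos"][2]-.031))
E
```

```text
192 [250 250 250 250 250 250 250 249 249 246 251 246 246 245 246 245 245 245
 232 241 167 159 178 180 180 178 179 180]
196 [253 253 253 252 252 253 249 246 246 246 246 245 245 245 245 245 247 216
 251 251 213 152 175 180 180 179 178 178]
200 [252 252 252 252 252 251 246 246 246 246 247 245 249 245 251 253 201 250
 252 251 231 173 178 179 180 179 179 179]
204 [251 251 251 251 251 250 246 251 251 253 251 251 247 245 250 252 216 250
 251 238 168 177 179 179 178 179 181 179]
back [ 41.4   1.4 106.3]
b2 [ 40.9  -1.6 106.3]
b3 [ 41.    4.4 106.3]
inb [ 35.9  -1.6 106.3]
inb2 [ 36.5   4.4 106.3]
outR [ 22.2  27.1 106.3]
inR [ 22.2  19.6 106.3]
disc [248.5        194.88333333] [ 10.4 -61.3 186.8] block [ 17.1 -24.1  31. ] [17.  24.3 31. ]
```

```bash
python3 - <<'E'
from h import *; import pickle
from scipy.optimize import least_squares
d,st=pickle.load(open("w5.pkl","rb"));w=d["wrist"];g=cv2.cvtColor(w["pixels"],cv2.COLOR_BGR2GRAY)
R=Ro.from_quat(st["orientation"]).as_matrix();z=st["eef_pos"][2]-.1063
tool=lambda u,v,zz=z:(R.T@(plane(w,u,v,zz)-st["eef_pos"])*1000)[:2]
m=(g>222).astype(np.uint8);m[:, :327]=0;m[:,376:]=0;m[:164]=0;m[218:]=0
n,l,S,C=cv2.connectedComponentsWithStats(m);i=1+np.argmax(S[1:,4]);m=l==i;print(S[i])
O=[];I=[]
for v in range(172,216):
    us=np.flatnonzero(m[v])
    if len(us): O.append(tool(us.max()+.5,v)); 
    if v>184 and len(us): I.append(tool(us.min()-.5,v))
for u in range(334,356): O.append(tool(u,np.flatnonzero(m[:,u]).min()-.5)) if m[:,u].any() else 0
for n,P in(("out",np.array(O)),("in",np.array(I))):
    f=lambda p:np.hypot(*(P-p[:2]).T)-p[2]
    q=least_squares(f,[20,6,18],loss="soft_l1",f_scale=.4);print(n,q.x.round(2),"rms",np.sqrt(np.mean(q.fun**2)).round(2))
    r={"out":20.5,"in":14}[n];q=least_squares(lambda p:np.hypot(*(P-p).T)-r,[20,6],loss="soft_l1",f_scale=.4);print("  fixed r",q.x.round(2))
E
```

```text
[327 169  41  49 659]
out [20.24  5.79 20.6 ] rms 0.17
  fixed r [20.3   5.88]
in [20.05  5.2  14.9 ] rms 0.17
  fixed r [20.21  6.15]
```

Converted, -0.062 m / 0.6 = -0.1033, -0.042 m / 0.6 = -0.07.

arm_command --pt "-0.005 -0.0333 0" --pt "-0.0083 -0.07 0" --pt "-0.0117 -0.1033 0" --pt "-0.0117 -0.1033 0.025" --pt "-0.0117 -0.1033 0.05" --yaw '[0,0,0,0,0]' --claw '[0.42,0.42,0.42,0.42,0.42]'

```text
clock: 7.8
eef_pos: [0.4562, 0.2108, 0.2234]
orientation: [0.993, -0.118, 0.0, 0.0]
contact_force: [-0.4, -0.7, -1.8]
finger_gap: 0.429
gripper_force: 32.8
```

Converted, 0.012 m / 0.6 = 0.02, 0.008 m / 0.6 = 0.0133.

arm_command --pt "0 0 0.0133" --pt "0 0 0.02" --pt "0 0 0.02" --yaw '[0,0,0]' --claw '[0.42,0.42,0.42]'

```text
clock: 8.1
eef_pos: [0.4556, 0.2108, 0.2111]
orientation: [0.993, -0.119, -0.001, 0.0]
contact_force: [-0.4, 0.0, -2.5]
finger_gap: 0.427
gripper_force: 32.8
```

```bash
python3 - <<'E'
from h import *; import pickle
from station import read_state,viewer
st=read_state();print(st["eef_pos"],st["contact_force"],st["gripper_force"])
d={n:viewer.snapshot(n) for n in("wrist","scene","top")};pickle.dump((d,st),open("w6.pkl","wb"));w=d["wrist"]
R=Ro.from_quat(st["orientation"]).as_matrix()
u,v=proj(w,st["eef_pos"]+R@[.0173,.0008,.106]);print(u,v)
a=w["pixels"][130:250,245:405];a=cv2.resize(a,(800,600),interpolation=cv2.INTER_CUBIC)
cv2.imwrite("pics/w6.png",a)
E
```

```text
[0.45558229 0.21080115 0.21107362] [-0.39272154  0.03650291 -2.4552745 ] 32.7945077419281
325.97949780229163 207.9312003005886
```

View pics/w6.png

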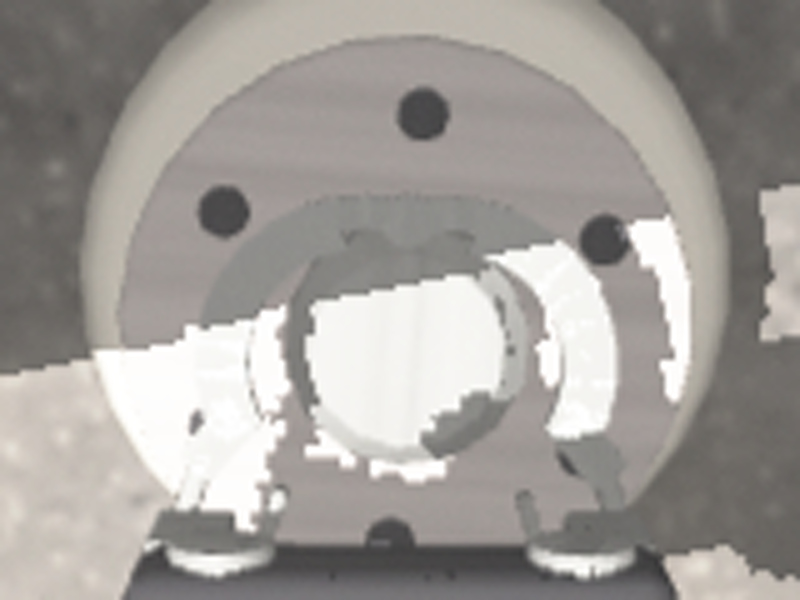

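The zoom shows the ring (outer x 205–617, inner 250–560) around the spindle top (x 287–527, centre about (407,352)). The disc's dots are at (423,114), (223,212), (604,240) and (390,535).

```bash
python3 - <<'E'
from h import *; import pickle
d,st=pickle.load(open("w6.pkl","rb"));w=d["wrist"]
R=Ro.from_quat(st["orientation"]).as_matrix();E=st["eef_pos"]
c=lambda x,y:(245+x/5-.4,130+y/5-.4)
tool=lambda p,zz:(R.T@(plane(w,*p,zz)-E)*1000)[:2].round(2)
for z in(.063,.067,.071):print("disc",z,tool(c(406,325),z),"dots d",np.linalg.norm(plane(w,*c(423,114),z)-plane(w,*c(390,535),z)), "disc diam",np.linalg.norm(plane(w,*c(118,322),z)-plane(w,*c(690,322),z)))
for z in(.074,.078,.082):print("spindle",z,tool(c(407,352),z),"diam",np.linalg.norm(plane(w,*c(287,352),z)-plane(w,*c(527,352),z)))
zr=E[2]-.1063
for n,p in dict(back=(405,197),outL=(204,345),outR=(617,350),inL=(249,350),inR=(560,360)).items():print(n,tool(c(*p),zr))
E
```

```text
disc 0.063 [17.78  0.82] dots d 0.06078745535567075 disc diam 0.08129332031361074
disc 0.067 [18.53  0.81] dots d 0.059950229595845506 disc diam 0.08017366722943309
disc 0.071 [19.27  0.79] dots d 0.05911300383602003 disc diam 0.07905401414525542
spindle 0.074 [16.07  0.93] diam 0.032955139578616746
spindle 0.078 [16.87  0.91] diam 0.03248338012059221
spindle 0.082 [17.66  0.89] diam 0.03201162066256771
back [41.02  0.55]
outL [ 23.06 -23.97]
outR [22.43 26.47]
inL [ 22.44 -18.49]
inR [21.19 19.53]
```

Ring and spindle are aligned to within about 1 mm, so I descend carefully.

Converted, 0.023 m / 0.6 = 0.0383, 0.018 m / 0.6 = 0.03.

arm_command --pt "0 0 0.01" --pt "0 0 0.02" --pt "0 0 0.03" --pt "0 0 0.0383" --pt "0 0 0.0383" --yaw '[0,0,0,0,0]' --claw '[0.42,0.42,0.42,0.42,0.42]'

```text
clock: 8.75
eef_pos: [0.4556, 0.2114, 0.188]
orientation: [0.993, -0.118, -0.001, 0.0]
contact_force: [0.4, -1.0, -2.8]
finger_gap: 0.426
gripper_force: 32.8
```

Converted, 0.008 m / 0.6 = 0.0133, 0.006 m / 0.6 = 0.01.

arm_command --pt "0 0 0.0033" --pt "0 0 0.0067" --pt "0 0 0.01" --pt "0 0 0.0133" --pt "0 0 0.0133" --yaw '[0,0,0,0,0]' --claw '[0.42,0.42,0.42,0.42,0.42]'

```text
clock: 9.25
eef_pos: [0.4562, 0.2117, 0.1815]
orientation: [0.993, -0.118, 0.0, -0.0]
contact_force: [-0.2, -0.3, 1.0]
finger_gap: 0.427
gripper_force: 32.8
```

Converted, 0.003 m / 0.6 = 0.005, 0.002 m / 0.6 = 0.0033.

arm_command --pt "0 0 0.0017" --pt "0 0 0.0033" --pt "0 0 0.005" --pt "0 0 0.005" --yaw '[0,0,0,0]' --claw '[0.42,0.42,0.42,0.42]'

```text
clock: 9.65
eef_pos: [0.4563, 0.2118, 0.1785]
orientation: [0.993, -0.118, 0.0, -0.0]
contact_force: [-1.1, 0.1, 0.3]
finger_gap: 0.422
gripper_force: 32.8
```

Converted, 0.003 m / 0.6 = 0.005, 0.002 m / 0.6 = 0.0033.

arm_command --pt "0 0 0.0017" --pt "0 0 0.0033" --pt "0 0 0.005" --pt "0 0 0.005" --yaw '[0,0,0,0]' --claw '[0.42,0.42,0.42,0.42]'

```text
clock: 10.05
eef_pos: [0.4563, 0.2117, 0.1754]
orientation: [0.993, -0.118, 0.0, -0.0]
contact_force: [-0.1, 0.6, 2.5]
finger_gap: 0.43
gripper_force: 32.8
```

Converted, 0.003 m / 0.6 = 0.005, 0.002 m / 0.6 = 0.0033.

arm_command --pt "0 0 0.0017" --pt "0 0 0.0033" --pt "0 0 0.005" --pt "0 0 0.005" --yaw '[0,0,0,0]' --claw '[0.42,0.42,0.42,0.42]'

```text
clock: 10.45
eef_pos: [0.456, 0.2117, 0.1722]
orientation: [0.993, -0.118, -0.0, -0.0]
contact_force: [-0.4, -0.1, 2.4]
finger_gap: 0.426
gripper_force: 32.5
```

Converted, 0.002 m / 0.6 = 0.0033, 0.001 m / 0.6 = 0.0017.

arm_command --pt "0 0 0.0017" --pt "0 0 0.0033" --pt "0 0 0.0033" --pt "0 0 0.0033" --yaw '[0,0,0,0]' --claw '[0.42,0.42,0.42,0.42]'

```text
clock: 10.85
eef_pos: [0.4567, 0.2118, 0.1717]
orientation: [0.993, -0.118, 0.001, -0.0]
contact_force: [-0.7, 0.1, 7.8]
finger_gap: 0.428
gripper_force: 32.6
```

Converted, 0.001 m / 0.6 = 0.0017.

arm_command --pt "0 0 0.0017" --pt "0 0 0.0017" --pt "0 0 0.0017" --yaw '[0,0,0]' --claw '[0.42,0.42,0.42]'

```text
clock: 11.15
eef_pos: [0.4572, 0.2119, 0.1717]
orientation: [0.993, -0.118, 0.001, -0.001]
contact_force: [-1.0, 0.2, 10.5]
finger_gap: 0.423
gripper_force: 32.6
```

Converted, 0.0015 m / 0.6 = 0.0025, 0.001 m / 0.6 = 0.0017.

arm_command --pt "0 0 0" --pt "0 0 0.0017" --pt "0 0 0.0025" --yaw '[0,0,0]' --claw '[0.45,0.48,0.52]'

```text
clock: 11.45
eef_pos: [0.458, 0.212, 0.1708]
orientation: [0.993, -0.118, 0.002, -0.001]
contact_force: [0.1, -1.3, 11.7]
finger_gap: 0.521
gripper_force: 9.9
```

Converted, 0.002 m / 0.6 = 0.0033, 0.001 m / 0.6 = 0.0017.

arm_command --pt "0 0 0.0008" --pt "0 0 0.0017" --pt "0 0 0.0025" --pt "0 0 0.0033" --yaw '[0,0,0,0]' --claw '[0.56,0.6,0.64,0.67]'

```text
clock: 11.85
eef_pos: [0.4573, 0.212, 0.1676]
orientation: [0.993, -0.118, 0.002, -0.001]
contact_force: [-0.5, 0.3, 10.4]
finger_gap: 0.671
gripper_force: 8.1
```

```bash
python3 - <<'E'
from h import *; import pickle
from station import read_state,viewer
st=read_state();print(st["eef_pos"],st["contact_force"],st["wrist_torque"],st["finger_gap"],st["gripper_force"])
w=viewer.snapshot("wrist");pickle.dump((w,st),open("w7.pkl","wb"));cv2.imwrite("pics/w7.png",w["pixels"])
a=cv2.resize(w["pixels"][120:260,235:415],(800,600),interpolation=cv2.INTER_CUBIC);cv2.imwrite("pics/w7c.png",a)
E
```

```text
[0.45727242 0.21200147 0.16760436] [-0.49240673  0.28361412 10.44757432] [0.04392018 0.04492525 0.01721601] 0.6711751871242533 8.117014816962183
```

View pics/w7c.png

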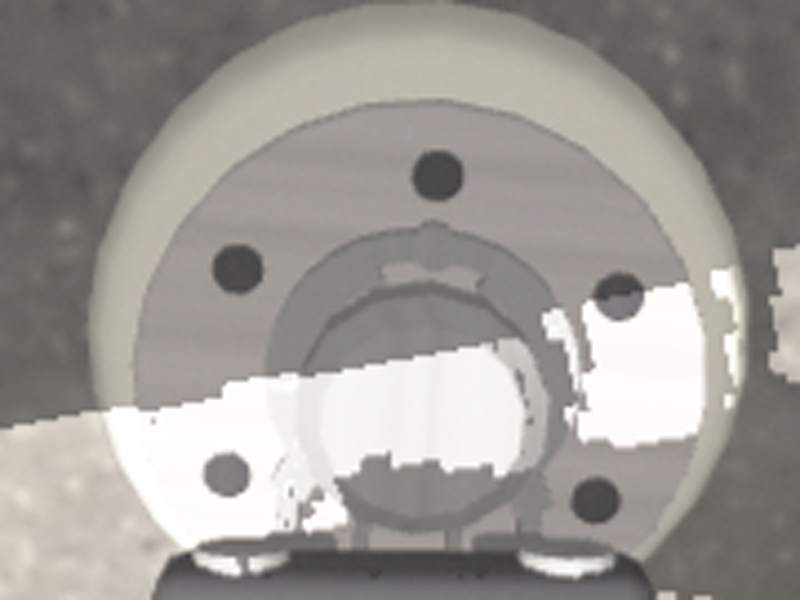

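The ring looks closed: about 42 mm wide at x 268–575 against the disc's 570 px for 80 mm, sitting around the spindle. I open a touch more and lift the pliers straight up.

Converted, -0.008 m / 0.6 = -0.0133, -0.006 m / 0.6 = -0.01.

arm_command --pt "0 0 0" --pt "0 0 -0.0033" --pt "0 0 -0.0067" --pt "0 0 -0.01" --pt "0 0 -0.0133" --yaw '[0,0,0,0,0]' --claw '[0.68,0.68,0.68,0.68,0.68]'

```text
clock: 12.4
eef_pos: [0.4551, 0.2114, 0.1724]
orientation: [0.993, -0.118, -0.001, 0.001]
contact_force: [-1.0, -1.2, -1.6]
finger_gap: 0.68
gripper_force: 3.3
```

Converted, -0.014 m / 0.6 = -0.0233, -0.011 m / 0.6 = -0.0183.

arm_command --pt "0 0 -0.0033" --pt "0 0 -0.0083" --pt "0 0 -0.0133" --pt "0 0 -0.0183" --pt "0 0 -0.0233" --yaw '[0,0,0,0,0]' --claw '[0.68,0.68,0.68,0.68,0.68]'

```text
clock: 12.9
eef_pos: [0.4562, 0.2116, 0.1882]
orientation: [0.993, -0.118, 0.0, 0.0]
contact_force: [0.5, -0.2, -1.6]
finger_gap: 0.679
gripper_force: 3.3
```

Converted, -0.04 m / 0.6 = -0.0667, -0.034 m / 0.6 = -0.0567.

arm_command --pt "0 0 -0.0133" --pt "0 0 -0.0267" --pt "0 0 -0.04" --pt "0 0 -0.0567" --pt "0 0 -0.0667" --yaw '[0,0,0,0,0]' --claw '[0.68,0.68,0.68,0.68,0.68]'

```text
clock: 13.4
eef_pos: [0.4566, 0.2118, 0.2294]
orientation: [0.993, -0.118, 0.001, -0.0]
contact_force: [0.6, -0.5, -1.7]
finger_gap: 0.677
gripper_force: 3.3
```

arm_command --pt "0 0 -0.0167" --pt "0 0 -0.0417" --pt "0 0 -0.0583" --pt "0 0 -0.0667" --yaw '[0,0,0,0]' --claw '[0.68,0.66,0.63,0.6]'

```text
clock: 13.8
eef_pos: [0.4567, 0.2119, 0.2699]
orientation: [0.993, -0.118, 0.001, -0.001]
contact_force: [0.7, 0.5, -1.9]
finger_gap: 0.6
gripper_force: 3.7
```

```bash
python3 - <<'E'
from h import *; import pickle
from station import read_state,viewer
st=read_state();print(st["eef_pos"],st["contact_force"],st["finger_gap"],st["gripper_force"])
d={n:viewer.snapshot(n) for n in("wrist","scene","top")};w=d["wrist"];pickle.dump((d,st),open("w8.pkl","wb"))
def C(n,c,hw,hh):
    x,y=np.round(c).astype(int);x=max(x,hw);y=max(y,hh);return cv2.resize(d[n]["pixels"][y-hh:y+hh,x-hw:x+hw],(400,300),interpolation=cv2.INTER_CUBIC)
A=[.4727,.207,.065]; P=st["eef_pos"]
print(proj(w,A))
im=np.vstack([np.hstack([C("wrist",proj(w,A),80,60),cv2.resize(w["pixels"],(400,300))]),np.hstack([C("scene",proj(d["scene"],A),40,30),C("top",proj(d["top"],A),40,30)])])
cv2.imwrite("pics/w8.png",im)
go(st,[.4583-.0235+.0,-.1874,.3],-103.6)
E
```

```text
[0.45673191 0.2118787  0.26991842] [ 0.7380119   0.52301801 -1.87251124] 0.6003838913862629 3.7459840765222907
[326.14794123 184.07461995]
delta [ 0.0724  0.3932 -0.0305] heading -103.56 yaw 0.03745732928308598 tilt [ 2.5e-03  9.0e-04 -1.0e+00]
```

View pics/w8.png

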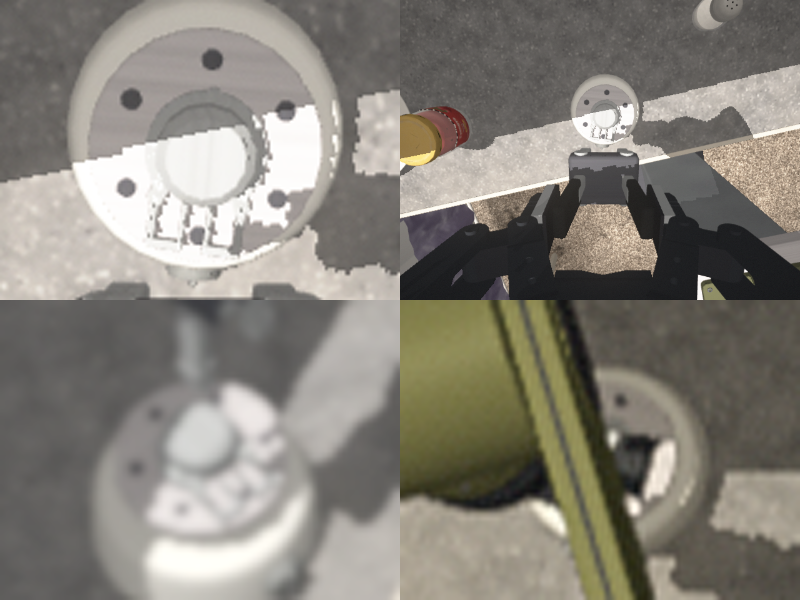

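The ring sits closed in the groove, its two ears visible at (165,225) and (225,215) in the crop, and the pliers are free of it. Before returning them, I measure how they now sit in the gripper.

```bash
python3 - <<'E'
from h import *; import pickle
L={"w4":pickle.load(open("w4.pkl","rb")),"w5":pickle.load(open("w5.pkl","rb")),"w8":pickle.load(open("w8.pkl","rb"))}
for k,(s,st) in L.items():
    s=s.get("wrist",s);g=cv2.cvtColor(s["pixels"],cv2.COLOR_BGR2GRAY);hsv=cv2.cvtColor(s["pixels"],cv2.COLOR_BGR2HSV)
    # block: bluish dark grey between levers
    b=s["pixels"].astype(int);m=((b[...,0]-b[...,2]>4)&(g>45)&(g<110)).astype(np.uint8);m[:225]=0;m[340:]=0;m[:,:255]=0;m[:,395:]=0
    m=cv2.morphologyEx(m,cv2.MORPH_OPEN,np.ones((3,3)));n,l,S,C=cv2.connectedComponentsWithStats(m);i=1+np.argmax(S[1:,4]);B=S[i]
    r=l==i;rows=[int(np.flatnonzero(r[:,u]).min()) for u in(315,320,325,330,335) if r[:,u].any()]; bot=[int(np.flatnonzero(r[:,u]).max()) for u in(315,325,335)if r[:,u].any()]
    cols=[(int(np.flatnonzero(r[v]).min()),int(np.flatnonzero(r[v]).max())) for v in(rows[2]+6,rows[2]+12,rows[2]+20)]
    print(k,B,"top rows",rows,"bot",bot,"cols",cols)
    p=[(g[rows[2]-12:rows[2]+2,u0:u0+36]>150) for u0 in(270,345)]
E
```

```text
Traceback (most recent call last):
ValueError: attempt to get argmax of an empty sequence
```

```bash
python3 - <<'E'
from h import *; import pickle
for k in("w4","w5","w8"):
    s,st=pickle.load(open(k+".pkl","rb"));s=s.get("wrist",s);g=cv2.cvtColor(s["pixels"],cv2.COLOR_BGR2GRAY)
    print(k,"col325",g[234:256,325],"bot",g[308:330,325]);
    for v in(256,262):print("  row",v,g[v,262:282],g[v,372:392])
    for a in(268,344):
        r=g[232:256,a:a+38];m=(r>150).astype(np.uint8);n,l,S,C=cv2.connectedComponentsWithStats(m);print("  bolt",[(S[i].tolist(),(C[i]+[a,232]).round(1).tolist()) for i in range(1,n) if S[i,4]>25])
E
```

```text
w4 col325 [235 232 231 164 115  77  65  69  70  72  79  90  99 111 118 121 124 129
 131 134 131 131] bot [ 69  70  71  72  70  71  72  70  72  70  71  69  66 125 197 210 208 207
 209 209 209 209]
  row 256 [240 240 240 240 240 240 240 191  99 120 125 126 131 134 134 133 133 133
 133 133] [126 126 125 123 115 107  99  92  78 131 136 136 136 135 134 134 134 136
 135 134]
  row 262 [242 242 242 242 242 242 242 220 127 120 122 126 128 131 134 132 134 133
 133 132] [125 124 124 118  87  78  76  66  94 139 145 143 144 144 144 143 145 143
 143 134]
  bolt [([0, 0, 38, 24, 272], [282.4, 238.5])]
  bolt [([0, 0, 38, 8, 184], [363.0, 234.2]), ([7, 7, 20, 7, 78], [360.7, 242.2])]
w5 col325 [192 190 188 189 162  92  65  68  68  69  75  84  95 105 112 115 116 120
 125 125 123 124] bot [ 63  62  62  64  63  64  64  64  64  64  62  60  59 121 141 158 173 156
 125 124 130 130]
  row 256 [198 210 219 218 209 201 197 142 114 119 121 124 126 129 129 128 129 128
 128 129] [118 118 118 114 106  99  94  69 109 249 252 252 252 252 252 252 252 252
 252 252]
  row 262 [198 199 198 193 185 182 182 153 110 115
[... 386 characters left out ...]
 194 212 224 223 218 215 211 135  78  71  74  73  77  86  95 107
 113 117 122 126] bot [ 65  64  67  67  65  65  64  66  67  65  65  67  68  67  65  64  64  63
  60 151 208 171]
  row 256 [195 191 189 190 194 190 188 138 111 119 122 126 130 133 134 134 133 133
 133 134] [123 122 123 122 123 119 111 105  95  86 133 234 249 250 251 251 253 253
 253 253]
  row 262 [202 205 206 206 202 201 195 167 112 116 120 124 127 129 131 130 131 131
 131 130] [125 123 121 123  92  83  80  77  68  65 226 252 247 232 229 210 187 164
 140 121]
  bolt [([0, 0, 38, 24, 341], [281.4, 237.3]), ([11, 12, 20, 6, 73], [288.3, 246.2])]
  bolt [([0, 0, 38, 19, 340], [365.5, 236.7]), ([8, 12, 21, 6, 80], [362.2, 246.5])]
```

arm_command --pt "0.005 0.02 0" --pt "0.015 0.06 0" --pt "0.0267 0.1067 0" --pt "0.04 0.16 0" --pt "0.0533 0.2133 0" --yaw '[0,0,0,0,0]' --claw '[0.6,0.6,0.6,0.6,0.6]'

```text
clock: 14.45
eef_pos: [0.4565, 0.0779, 0.2669]
orientation: [0.993, -0.118, -0.001, 0.0]
contact_force: [-0.4, -0.2, -1.2]
finger_gap: 0.6
gripper_force: 3.7
```

Converted, 0.154 m / 0.6 = 0.2567, 0.128 m / 0.6 = 0.2133.

arm_command --pt "0.0133 0.0533 0" --pt "0.0267 0.1067 0" --pt "0.04 0.16 0" --pt "0.0533 0.2133 0" --pt "0.0633 0.2567 0" --yaw '[0,0,0,0,0]' --claw '[0.6,0.6,0.6,0.6,0.6]'

```text
clock: 14.95
eef_pos: [0.457, -0.0811, 0.267]
orientation: [0.993, -0.119, -0.001, 0.0]
contact_force: [-0.1, 0.3, -1.6]
finger_gap: 0.604
gripper_force: 3.7
```

Converted, 0.105 m / 0.6 = 0.175, 0.095 m / 0.6 = 0.1583.

arm_command --pt "0.01 0.0417 0" --pt "0.02 0.0833 0" --pt "0.03 0.125 0" --pt "0.0383 0.1583 0" --pt "0.0417 0.175 0" --yaw '[0,0,0,0,0]' --claw '[0.6,0.6,0.6,0.6,0.6]'

```text
clock: 15.45
eef_pos: [0.4568, -0.1886, 0.2669]
orientation: [0.993, -0.119, -0.001, -0.0]
contact_force: [0.2, -0.1, -2.2]
finger_gap: 0.598
gripper_force: 3.7
```

arm_command --pt "0 0 0" --pt "0 0 0" --yaw '[0,0]' --claw '[0.6,0.6]'

```text
clock: 15.65
eef_pos: [0.4574, -0.1865, 0.2674]
orientation: [0.993, -0.118, -0.0, -0.0]
contact_force: [-0.6, 0.6, -1.8]
finger_gap: 0.607
gripper_force: 3.7
```

```bash
cat > b.py <<'E'
from h import *; import pickle,sys
from station import read_state,viewer
st=read_state();print(st["eef_pos"],st["contact_force"],st["finger_gap"],st["gripper_force"])
s=viewer.snapshot("wrist");pickle.dump((s,st),open(sys.argv[1]+".pkl","wb"));g=cv2.cvtColor(s["pixels"],cv2.COLOR_BGR2GRAY)
go(st,[.4584,-.1866,.20],-103.6)
print(g[234:256,325],g[308:334,325],g[262,262:282],g[262,372:392])
m=cv2.inRange(cv2.cvtColor(s["pixels"],cv2.COLOR_BGR2HSV),(8,70,60),(25,255,255));m=cv2.morphologyEx(m,cv2.MORPH_OPEN,np.ones((3,3)))
n,l,S,C=cv2.connectedComponentsWithStats(m)
for i in range(1,n):
    if S[i,4]>400:
        print("wood",S[i])
        x,y,ww,hh=S[i,:4];a=np.flatnonzero(l[y+6]==i)
        print("plate far corners @.012",plane(s,a.min(),y,.012).round(4),plane(s,a.max(),y,.012).round(4))
E
python3 b.py w9
```

```text
[ 0.45736119 -0.18649529  0.26741135] [-0.64211671  0.57911464 -1.76167475] 0.6073153578553222 3.745409252587706
delta [ 0.0011 -0.0001  0.0674] heading -103.58 yaw 0.02416436373417241 tilt [-7.e-04  9.e-04 -1.e+00]
[221 232 234 203 191 194 196 197 193 109  62  63  66  65  73  82  93 103
 111 114 117 121] [62 63 64 62 62 61 60 60 62 63 64 62 65 62 60 60 59 59 57 90 97 96 96 96
 96 96] [205 203 198 197 199 201 198 108 111 115 118 122 124 126 127 125 126 127
 125 126] [120 119 119  88  80  78  66  63  65 110 250 252 252 252 252 239 208 215
 219 214]
wood [  275   126   120   112 12779]
plate far corners @.012 [ 0.5286 -0.1561  0.012 ] [ 0.5031 -0.2618  0.012 ]
```

Converted, 0.077 m / 0.6 = 0.1283, 0.035 m / 0.6 = 0.0583.

arm_command --pt "0.0017 0 0.025" --pt "0.0017 0 0.0583" --pt "0.0017 0 0.0917" --pt "0.0017 0 0.1167" --pt "0.0017 0 0.1283" --yaw '[0,0,0,0,0]' --claw '[0.6,0.6,0.6,0.6,0.6]'

```text
clock: 16.2
eef_pos: [0.4577, -0.186, 0.1881]
orientation: [0.993, -0.118, -0.002, -0.001]
contact_force: [0.0, -0.2, -2.5]
finger_gap: 0.597
gripper_force: 3.7
```

Converted, 0.045 m / 0.6 = 0.075, 0.04 m / 0.6 = 0.0667.

arm_command --pt "0 0 0.0167" --pt "0 0 0.0333" --pt "0 0 0.05" --pt "0 0 0.0667" --pt "0 0 0.075" --yaw '[0,0,0,0,0]' --claw '[0.6,0.6,0.6,0.6,0.6]'

```text
clock: 16.7
eef_pos: [0.4582, -0.1869, 0.1445]
orientation: [0.993, -0.118, -0.001, -0.0]
contact_force: [-1.1, 0.3, -0.4]
finger_gap: 0.6
gripper_force: 3.7
```

arm_command --pt "0 0 0" --pt "0 0 0" --yaw '[0,0]' --claw '[0.6,0.6]'

```text
clock: 16.9
eef_pos: [0.4588, -0.1872, 0.146]
orientation: [0.993, -0.118, 0.0, 0.0]
contact_force: [0.5, -0.6, -1.6]
finger_gap: 0.604
gripper_force: 3.7
```

```bash
python3 b.py w10
```

```text
[ 0.45884411 -0.18721259  0.14602251] [ 0.54142728 -0.59719149 -1.61288751] 0.6035060468545372 3.746293557342142
delta [-0.0006 -0.0005 -0.054 ] heading -103.57 yaw 0.032603648347730996 tilt [ 4.e-04 -2.e-04 -1.e+00]
[131 126 119 128 131 131 133 132 105  73  66  68  68  71  82  91 103 111
 119 123 124 130] [ 69  70  71  71  68  69  70  72  70  71  72  72  72  71  71  69  69  67
 124 166 250 254 254 254 254 254] [241 241 241 241 241 241 241 133 118 122 126 129 135 137 135 136 136 137
 136 136] [127 127 128 125  81  70  69  70  66  77 133 138 138 138 137 138 139 138
 119 102]
wood [  253   133   177   170 20273]
plate far corners @.012 [ 0.5289 -0.1563  0.012 ] [ 0.5035 -0.2616  0.012 ]
```

Converted, 0.023 m / 0.6 = 0.0383, 0.012 m / 0.6 = 0.02.

arm_command --pt "0 0 0.01" --pt "0 0 0.02" --pt "0 0 0.0283" --pt "0 0 0.035" --pt "0 0 0.0383" --yaw '[0,0,0,0,0]' --claw '[0.6,0.6,0.6,0.6,0.6]'

```text
clock: 17.45
eef_pos: [0.4584, -0.1869, 0.122]
orientation: [0.993, -0.118, -0.0, -0.0]
contact_force: [-0.2, -0.9, -1.4]
finger_gap: 0.601
gripper_force: 3.7
```

Converted, 0.002 m / 0.6 = 0.0033, 0.001 m / 0.6 = 0.0017.

arm_command --pt "0 0 0.0017" --pt "0 0 0.0033" --pt "0 0 0.0033" --yaw '[0,0,0]' --claw '[0.6,0.6,0.6]'

```text
clock: 17.75
eef_pos: [0.4587, -0.1871, 0.1209]
orientation: [0.993, -0.118, 0.0, 0.0]
contact_force: [0.0, 0.0, -2.2]
finger_gap: 0.605
gripper_force: 3.7
```

Converted, 0.003 m / 0.6 = 0.005, 0.002 m / 0.6 = 0.0033.

arm_command --pt "0 0 0.0017" --pt "0 0 0.0033" --pt "0 0 0.005" --pt "0 0 0.005" --yaw '[0,0,0,0]' --claw '[0.6,0.6,0.6,0.6]'

```text
clock: 18.15
eef_pos: [0.46, -0.1877, 0.1202]
orientation: [0.993, -0.118, 0.002, 0.0]
contact_force: [-2.2, 0.5, 7.6]
finger_gap: 0.599
gripper_force: 4.4
```

It made contact at exactly the predicted seat height. I release and back off upward.

Converted, -0.002 m / 0.6 = -0.0033.

arm_command --pt "0 0 -0.0033" --pt "0 0 -0.0033" --pt "0 0 -0.0033" --pt "0 0 -0.0033" --pt "0 0 -0.0033" --yaw '[0,0,0,0,0]' --claw '[0.64,0.68,0.75,0.9,1.0]'

```text
clock: 18.65
eef_pos: [0.4587, -0.1871, 0.1198]
orientation: [0.993, -0.118, 0.0, 0.0]
contact_force: [0.0, 1.0, 0.5]
finger_gap: 1.001
gripper_force: 0.0
```

Converted, -0.09 m / 0.6 = -0.15, -0.06 m / 0.6 = -0.1.

arm_command --pt "0 0 0" --pt "0 0 -0.0167" --pt "0 0 -0.05" --pt "0 0 -0.1" --pt "0 0 -0.15" --yaw '[0,0,0,0,0]' --claw '[1,1,1,1,1]'

```text
clock: 19.15
eef_pos: [0.4585, -0.187, 0.2113]
orientation: [0.993, -0.118, -0.0, -0.0]
contact_force: [0.0, -0.2, 0.4]
finger_gap: 1.001
gripper_force: 0.0
```

Converted, -0.06 m / 0.6 = -0.1, -0.03 m / 0.6 = -0.05.

arm_command --pt "0 0 -0.05" --pt "0 0 -0.1" --pt "0 0 -0.1" --pt "0 0 -0.1" --yaw '[0,0,0,0]' --claw '[1,1,1,1]'

```text
clock: 19.55
eef_pos: [0.4591, -0.1873, 0.2712]
orientation: [0.993, -0.118, 0.001, 0.0]
contact_force: [-0.8, 0.1, -0.1]
finger_gap: 0.999
gripper_force: 0.0
```

```bash
python3 - <<'E'
from h import *; import pickle
from station import read_state,viewer
st=read_state();s=viewer.snapshot("wrist");print(st["eef_pos"],st["contact_force"],st["finger_gap"])
cv2.imwrite("pics/w11.png",s["pixels"]);s1,st1=pickle.load(open("w1.pkl","rb"))
# compare with the start: where the pliers' corners of the first view project now vs. dark mask
g=cv2.cvtColor(s["pixels"],cv2.COLOR_BGR2GRAY);g1=cv2.cvtColor(s1["pixels"],cv2.COLOR_BGR2GRAY)
for k,ss,gg in(("start",s1,g1),("now",s,g)):
    out=[]
    c=proj(ss,[.4578,-.1876,.0928]); 
    m=(gg<50).astype(np.uint8);n,l,S,C=cv2.connectedComponentsWithStats(m)
    print(k,"block c",c.round(1))
    for i in range(1,n):
        if S[i,4]>120 and np.hypot(*(C[i]-c))<90: print("   handle",S[i],C[i].round(1),plane(ss,*C[i],.13)[:3].round(4))
    # block edges along row/col through centre
    u,v=np.round(c).astype(int); e=np.abs(np.diff(gg.astype(int)[v-45:v+45,u]));print("   col edges",[(int(i+v-45),int(e[i])) for i in np.argsort(-e)[:6]],[plane(ss,u,i+v-44.5,.0928)[:2].round(4).tolist() for i in sorted(np.argsort(-e)[:4])])
E
```

```text
[ 0.45906879 -0.18729131  0.27119928] [-0.82322321  0.13953182 -0.08291202] 0.9991437251251006
start block c [325.7 198.1]
   handle [279 192  22  33 420] [290.1 206.5] [ 0.4649 -0.1636  0.13  ]
   handle [350 192  23  29 240] [358.8 205. ] [ 0.4547 -0.2106  0.13  ]
   col edges [(165, 84), (172, 74), (171, 73), (222, 71), (221, 67), (166, 39)] [[0.4825, -0.1937], [0.478, -0.1926], [0.4773, -0.1925], [0.4385, -0.1833]]
now block c [325.3 211.7]
   handle [278 209  23  35 414] [290.3 224.4] [ 0.4628 -0.1633  0.13  ]
   handle [348 223  27  23 339] [363.2 234.4] [ 0.4435 -0.2119  0.13  ]
   col edges [(179, 98), (236, 76), (189, 71), (188, 61), (182, 56), (183, 46)] [[0.4827, -0.1934], [0.4759, -0.1918], [0.4751, -0.1916], [0.4379, -0.1826]]
```

```bash
python3 -c "
from station import arm
print(arm.close_job())"
```

```text
the job is handed in; nothing more can be done
None
```

I pressed the ring down over the spindle, where the last picture shows it closed in the groove, hung the empty pliers back in their stand and handed the job in at about 20 s; no verdict came back, and I used up the 10 pictures, so I checked the pliers' seating only by seat-contact height and image measurements.

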